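# Clamp the teal board fin until the clutch knob clicks

### The job

Take the teal fin from the rack, stand it upright in the open bay of the clamping jig, down on its floor and fully home against the yellow end stop, and let go of it. Then turn the orange knob clockwise until its slip clutch clicks once, so the jaw holds the fin with the set force; do not turn on and squeeze harder, and let go. Leave the red and amber fins alone.

Things in the scene. Friction and masses are not known exactly. Their poses are not given: they have to be found in the camera images.
- fin_teal: The teal surfboard fin, loose, about 140 g: a black base tab 100 long (x), 10 thick (y), 22 mm high (z), and over it a flat teal blade 9 mm thick up to 100 mm, raked towards +x. Origin: centre of the underside of the tab. z up as it stands. In the jig either end may face the stop.
- fin_teal_blade (a point): Good place to pinch the teal blade, across its 9 mm thickness (y): 20 mm along x from the fin's origin and 80 mm above its underside, in mid thickness; there the blade is about 35 mm long in x, and it ends 20 mm higher.
- fin_red: Bystander: a red fin of the same shape, in another slot of the rack.
- fin_amber: Bystander: an amber fin of the same shape, in another slot of the rack.
- rack: Wooden fin rack, fixed: board 130 (x) by 190 (y) by 8 mm with three slots along x, 65 mm apart in y (-65, 0, +65), each 12 mm wide between ribs whose tops are 26 mm above the bench; the fins stand on the 8 mm board. Which fin is in which slot varies. Origin: centre of the underside.
- jig: Clamping jig, fixed: grey base 170 (x) by 210 (y) by 12 mm with a bay at +y, its floor the base top, open above and at its -x end. At -y a blue housing 80 x 90 mm, top at 50 mm, carries the knob, axis at x 0, y -55. Origin: centre of the underside of the base.
- end_stop (a point): Middle of the inner face of the yellow end stop that closes the bay's +x end: x 65, y 52, z 29 mm in the jig's frame; its top is at 46 mm. Same axes as the jig.
- bay_home (a point): Where the fin's origin must end, but for the fence: x 15, y 52 (49 to 55), z 12 mm in the jig's frame, on the bay's floor, tab against the end stop. The bay's +y side is a blue fence, 130 long, top at 42 mm, fixed, but set by hand each day with its inner face anywhere from y = 54 to 60. Same axes as the jig.
- jaw: Moving jaw on the bay's -y side: aluminium bar 100 long (x), 29 mm high, with a sprung rubber pad in front (10 N/mm). Origin in the plane of the pad's face, at its underside, 8 mm in x from the jig's centre. It slides to jig +y, 14 mm per radian of knob turn, and pushes the fin to the fence. At the start its face is at y 36 to 40 in the jig's frame; the bay is 14 to 23 mm wide.
- knob_grip (a point): On the knob's vertical axis, 86 mm above the bench, mid-height to grip its orange bar: 46 long (x of this point), 14 thick (y), from 64 to 94 mm above the bench, on a black disc of radius 23 mm. It turns with the bar. Clockwise from above closes the jaw, at 0.14 N m while it moves, and it stays where it is left; the fin is met after 0.3 to 1.0 rad, depending on the fence.
- knob (a joint): Slip of knob on collar (clutch), rad, 0 to 0.31. With the fin met the moment climbs over 0.1 rad to 0.36 N m (16 N on the fin), then the knob slips ahead and the moment falls; past 0.26 it reverses (to -0.07) and the knob goes by itself to its stop at 0.31: the click. Let go before, it springs back to 0. Turned on at the stop, the squeeze grows again: 0.17 rad more is 40 N, too much.
Mind the look-alikes: they are no part of the job. Of the things that look like the fin_teal, the smallest one is meant.

How it is judged (in metres and radians):
On the way, in this order (a step that is already met when the one before it is completed fails the run):
1. the teal fin stands in the bay, down on its floor and home against the end stop, with the clutch not yet clicked (x of fin_teal in the frame of bay_home between -0.003 and 0.003 m and z of fin_teal in the frame of bay_home below 0.003 m and horizontal distance between fin_teal and bay_home below 0.014 m and angle between fin_teal's own z axis and vertical below 0.12 rad and contact force between the fingers and fin_teal below 0.1 N and value of joint knob below 0.1 rad), for 0.2 s.
2. the knob's slip clutch has clicked with the jaw on the fin (value of joint knob above 0.27 rad and contact force between jaw and fin_teal above 2 N), for 0.1 s.
At the end, for the whole second after the job is handed in: The teal fin stands upright (within 4 degrees) on the bay's floor (3 mm), home against the end stop (3 mm) within 7 mm of the home point, held against the fence by the jaw with more than 2 N; the clutch has clicked over (slip above 0.27 rad); everything is released and at rest (all of step 2 and x of fin_teal in the frame of bay_home between -0.003 and 0.003 m and z of fin_teal in the frame of bay_home below 0.003 m and horizontal distance between fin_teal and bay_home below 0.007 m and angle between fin_teal's own z axis and vertical below 0.07 rad and linear speed of fin_teal below 0.01 m/s); the robot touches nothing.
It fails at once if the jaw squeezes the fin well beyond the clutch's set force (over 40 N) (contact force between jaw and fin_teal above 40 N).
It fails at once if the red fin is moved more than 15 mm (distance of fin_red from where it was at the start of the episode above 0.015 m).
It fails at once if the amber fin is moved more than 15 mm (distance of fin_amber from where it was at the start of the episode above 0.015 m).
It also fails if it takes over 67 s, if anything falls off the work surface, if the arm or the gripper's body presses on something with over 40 N, if the wrist force passes 120 N, or if a joint passes its speed limit or range.

### The arm

A 6-joint arm with a two-finger parallel gripper is mounted at the origin on the work surface. World frame = base frame: x ahead of the robot, y to its left, z up, the work surface at z = 0. Lengths are in mm, angles in rad, forces in N, time in s.
With the tool pointing down it reaches from about 275 to 750 mm from the base axis. Payload 10.2 kg.
Tool frame: the origin (TCP) lies on the centre line of the jaws, within the pads' length; the fingertips stand 8 mm ahead of it and the grasp point (between the pads) lies 11 mm behind it; x points along the fingers, y is the direction in which the jaws open and shut, and the axes are right-handed (so a half turn about x gives the same grasp; the last joint's range is limited). The gripper opens to 85 mm and grips with 20 to 120 N. Pads are 22 mm wide; open, the fingers measure 114 mm over their backs; the gripper's body (76 mm by 85 mm) begins 54 mm behind the grasp point. The pads swing forward as they close: fully open they stand 13 mm farther back than shut.
Start: joints at [-1.437, 0.313, 1.498, -0, 1.331, -0.223], TCP at [183.358, -491.946, 239.294] pointing down, gripper open.
Joint ranges: [-2.94, 2.94], [-0.97, 2.17], [0.19, 2.56], [-1.23, 4.37], [0.02, 3.11], [-2.88, 2.88]. Speed limits (rad/s): [2.39, 2.39, 3.01, 3.14, 3.14, 3.14].

### API

Orientations are given as a unit quaternion [w, x, y, z].
In Python, from rig import ctrl, vision, workorder gives the robot as it stands. The module is installed in compiled form; this text tells all that it offers.
- The arm moves only by the shell command python3 -m jog 'ROWS' [OPENING] [FORCE]. ROWS is JSON, a list that holds one entry, the list of rows, each a list of 6 numbers: the shift along the tool's x, y, z in m, then the turn, a rotation vector about the tool's x, y, z in rad. A call has 1 to 12 rows; each row shifts and turns the commanded pose from where the row before left it, along the tool's axes as they then stand; what a row does not reach is not made up. A row lasts 1/8 s, in which the tool goes at most 62.5 mm and 10.7 degrees, less where a joint would pass 70% of its speed; a pose out of reach is approached as far as the arm can. A call is refused whole if a number of a shift passes 0.0625 or a number of a turn 0.188, either way. A call with a gripper value outside its range is refused whole. OPENING is the closure in counts, from 0 (fully open) to 255 (shut), set as the call begins (- or left out, the last holds). The fingers move at their own pace and stop on an object; FORCE is the grip in N (left out, the last holds). Time passes only in rows, so rows that do not move let the fingers close. It gives the time, the measured TCP pose, the force and the opening at its end, in the units of the state.
- ctrl.sense(): the state, without advancing time (a new reading comes with each control period).
- vision.capture(name): name is "side" or "top"; returns a dict with "image" (420x560x3 uint8, red, green, blue), "mtx" (3x3 intrinsics, pixels), "R" (3x3) and "t" (3): a world point X has camera coordinates R X + t. Camera axes: x right, y down, z forward; pixel columns grow to the right and rows downward; lengths in mm; the calibration is good to about 2 mm. A picture is of the moment at which its call begins. There is no depth.
- workorder.finish_job(): hands the job in, once; it reports no verdict.
The state is a dict: "time_s": time; "joints": joint angles; "dq": joint speeds; "tau": joint torques, N m; "eef_pos": TCP position; "ee_rot": TCP orientation; "force": force on the tool from outside, world axes, zero at the start; "wrist_torque": the same for the moment, N m; "grip_width": opening from 0.0 (shut) to 1.0 (fully open).
Only numpy, scipy, OpenCV 4.12 (cv2) and the standard library are available. Lean on these libraries where they do the work, as an engineer would, in place of code of your own. Each camera call takes 0.05 s, during which the arm holds its last target.

## Working session

There is one attempt and no reset: what is moved stays moved. The work goes in short steps, Python scripts to look and compute and a shell command to move; the robot and the scene stay as the last step left them, time stands still between calls to the robot, and variables do not carry over. Pictures are saved under pics/ and viewed, and the job is handed in when it is done.

```bash
mkdir -p pics; cat > h.py <<'E'
import numpy as np, cv2
from rig import ctrl, vision, workorder
def cap(n,f):
    c=vision.capture(n); cv2.imwrite('pics/'+f,cv2.cvtColor(c['image'],cv2.COLOR_RGB2BGR)); np.savez('pics/'+f[:-4]+'.npz',**c); return c
def ray(c,uv,z):
    R,t,K=np.array(c['R']),np.array(c['t']).ravel(),np.array(c['mtx'])
    C=-R.T@t; d=R.T@np.linalg.inv(K)@np.array([uv[0],uv[1],1.]); return C+d*(z-C[2])/d[2]
def proj(c,X):
    p=np.array(c['mtx'])@(np.array(c['R'])@np.array(X)+np.array(c['t']).ravel()); return p[:2]/p[2]
E
python3 - <<'E'
from h import *
for n in('top','side'):
    c=cap(n,n+'0.png'); print(n,-c['R'].T@c['t'],c['mtx'])
print(ctrl.sense())
E
```

```text
top [ 408.96582803   86.74327369 1339.20356696] [[513.82516958   0.         277.04909739]
 [  0.         513.82516958 214.50772848]
 [  0.           0.           1.        ]]
side [347.17614074 907.02362962 579.19963184] [[383.7343178    0.         277.61417922]
 [  0.         383.7343178  207.71405582]
 [  0.           0.           1.        ]]
{'time_s': 0.1, 'joints': array([-1.43740533e+00,  3.13363077e-01,  1.49834290e+00,  4.77026285e-05,
        1.33104304e+00, -2.23397896e-01]), 'dq': array([ 2.73373753e-04, -8.96616753e-04, -1.76791095e-03, -6.45698876e-05,
        5.95164522e-04,  7.19533138e-04]), 'tau': array([ 2.24342097e-03, -4.12899721e+01, -2.60141605e+01, -2.18715968e-04,
        3.02300694e-03,  9.19666860e-06]), 'eef_pos': array([ 183.33549373, -491.71029163,  238.81501333]), 'ee_rot': array([ 0.12506425,  0.69592025,  0.12587962, -0.69585074]), 'force': array([ 0.08890536, -0.20570511, -0.16735994]), 'wrist_torque': array([ 0.01969548, -0.01402672,  0.01153519]), 'grip_width': 1.0007583013300152}
```

View pics/top0.png

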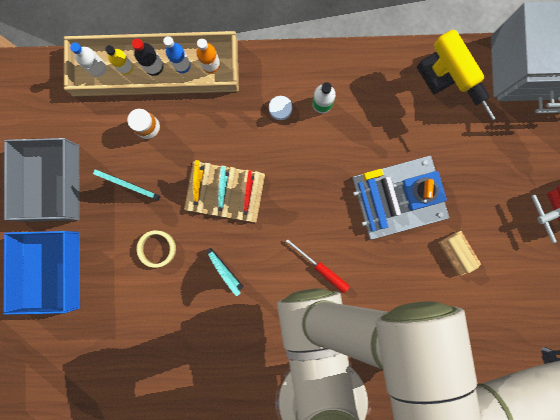

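View pics/side0.png

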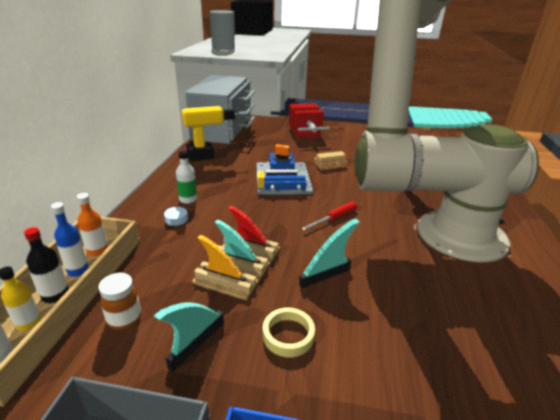

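```bash
python3 - <<'E'
from h import *
c=dict(np.load('pics/top0.npz'))
for p in([0,0,0],[500,0,0],[500,300,0],[183,-492,239]): print(p,proj(c,p))
b=cv2.imread('pics/top0.png')
cv2.imwrite('pics/jig0.png',cv2.resize(b[145:250,340:460],None,fx=5,fy=5,interpolation=cv2.INTER_CUBIC))
cv2.imwrite('pics/rack0.png',cv2.resize(b[150:230,175:275],None,fx=7,fy=7,interpolation=cv2.INTER_CUBIC))
E
```

```text
[0, 0, 0] [322.37949225 400.88249736]
[500, 0, 0] [316.886351   205.92020291]
[500, 300, 0] [202.19327656 208.77924112]
[183, -492, 239] [562.74844129 342.75350149]
```

View pics/jig0.png

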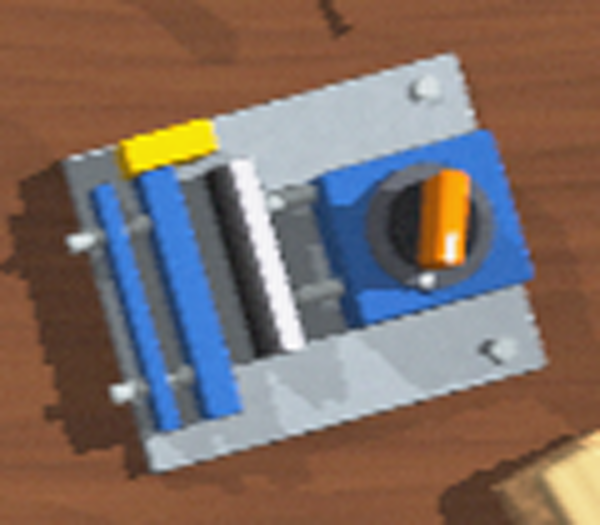

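View pics/rack0.png

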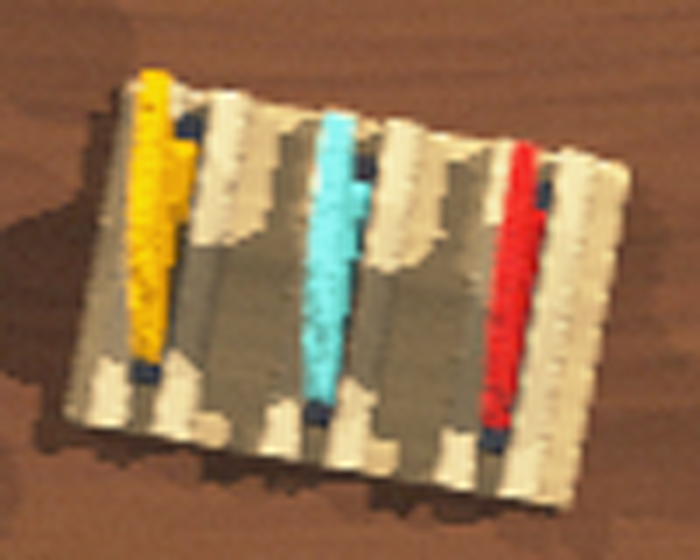

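```bash
python3 - <<'E'
from h import *
c=dict(np.load('pics/top0.npz'))
b=cv2.imread('pics/top0.png');h=cv2.cvtColor(b,cv2.COLOR_BGR2HSV)
# jig corners
P=np.array([[455,55],[65,160],[150,470],[545,365]])/5.+[340,145]-0.4
W=np.array([ray(c,p,12) for p in P])[:,:2]; print(W,W.mean(0))
e=[np.linalg.norm(W[i]-W[(i+1)%4]) for i in range(4)];print(e)
a=(W[0]+W[1]-W[2]-W[3])/2; print('jig yaw',np.arctan2(a[1],a[0])); d=(W[1]+W[2]-W[0]-W[3]); print(np.arctan2(-d[0],d[1]))
P=np.array([[130,80],[630,165],[572,508],[65,420]])/7.+[175,150]-0.4
W=np.array([ray(c,p,20) for p in P])[:,:2]; print(W,W.mean(0),[np.linalg.norm(W[i]-W[(i+1)%4]) for i in range(4)])
a=(W[0]+W[1]-W[2]-W[3])/2; print('rack yaw',np.arctan2(a[1],a[0])); d=(W[0]+W[3]-W[1]-W[2]); print(np.arctan2(-d[0],d[1]))
def blob(name,lo,hi,roi,z):
    m=cv2.inRange(h,lo,hi); k=np.zeros_like(m); x0,y0,x1,y1=roi;k[y0:y1,x0:x1]=m[y0:y1,x0:x1]
    cs,_=cv2.findContours(k,cv2.RETR_EXTERNAL,cv2.CHAIN_APPROX_NONE)
    for q in cs:
        if cv2.contourArea(q)>20:
            r=cv2.minAreaRect(q); bx=cv2.boxPoints(r); print(name,r,[ray(c,p,z)[:2].round(1) for p in bx], 'c',ray(c,r[0],z).round(1))
blob('teal',(80,80,80),(95,255,255),(175,150,275,230),95)
blob('teal all',(80,80,80),(95,255,255),(80,150,300,300),50)
blob('orange',(5,150,120),(18,255,255),(410,170,450,205),94)
blob('yellow',(22,150,120),(35,255,255),(350,160,390,185),46)
s=cv2.imread('pics/side0.png')
cv2.imwrite('pics/sj.png',cv2.resize(s[135:205,240:330],None,fx=8,fy=8,interpolation=cv2.INTER_CUBIC))
cv2.imwrite('pics/sr.png',cv2.resize(s[195:305,180:290],None,fx=5,fy=5,interpolation=cv2.INTER_CUBIC))
E
```

```text
[[ 622.46547363 -297.16416692]
 [ 572.99712774  -93.78622558]
 [ 411.52763668 -132.34685068]
 [ 460.60324113 -336.89706716]] [ 516.89836979 -215.04857758]
[np.float64(209.30767848332218), np.float64(166.0099947369144), np.float64(210.35495244022368), np.float64(166.66759034665202)]
jig yaw 0.23757323493601518
0.23703067032230368
[[623.211373   318.22116586]
 [586.76824473 133.7984991 ]
 [460.67278556 157.97893054]
 [497.69879773 344.16214698]] [542.08780025 238.54018562] [np.float64(187.9888869380942), np.float64(128.3929830235008), np.float64(189.82917494566695), np.float64(128.16528801268277)]
rack yaw -0.1966303857255043
-0.19570327835290235
teal ((222.2899932861328, 186.96998596191406), (7.071068286895752, 40.022247314453125), 8.13010311126709) [array([498.8, 251.2]), array([595.4, 235.7]), array([592.5, 218.6]), array([495.9, 234.2])] c [545.5 235.   95. ]
teal all ((224.68002319335938, 272.7400207519531), (50.40000534057617, 10.59999942779541), 53.13010025024414) [array([378.4, 286.1]), array([393.8, 264.5]), array([291.6, 190.7]), array([276.3, 212.2])] c [334.9 238.3  50. ]
t
[... 206 characters left out ...]
6.5 490.8  50. ]
teal all ((222.2899932861328, 186.96998596191406), (7.071068286895752, 40.022247314453125), 8.13010311126709) [array([502. , 257.2]), array([602.1, 241.1]), array([599.1, 223.4]), array([499.1, 239.6])] c [550.5 240.3  50. ]
orange ((426.70269775390625, 187.78378295898438), (5.589565277099609, 18.741485595703125), 9.462322235107422) [array([ 509.9, -249.7]), array([ 554.7, -258.9]), array([ 552.1, -272.1]), array([ 507.4, -262.9])] c [ 531.  -260.9   94. ]
yellow ((372.5, 174.00001525878906), (7.033533096313477, 19.402849197387695), 75.96376037597656) [array([ 577.5, -113.7]), array([ 588.2, -161.5]), array([ 570.7, -165.2]), array([ 560. , -117.5])] c [ 574.1 -139.5   46. ]
```

View pics/sj.png

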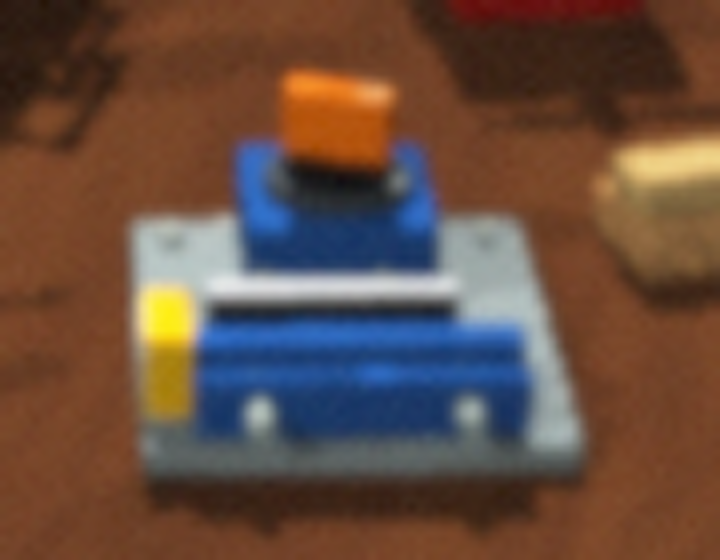

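View pics/sr.png

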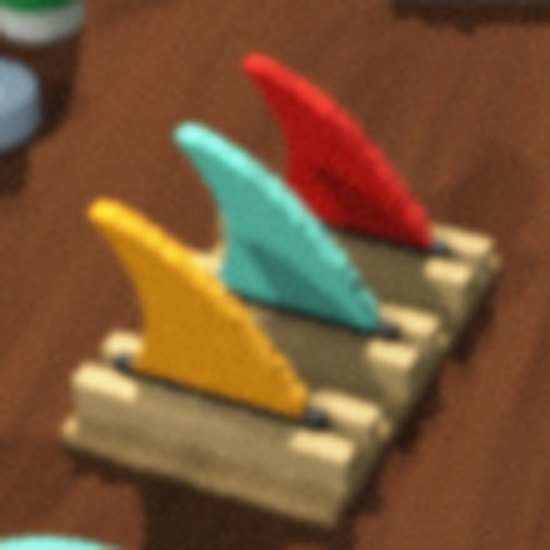

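```bash
python3 - <<'E'
from h import *
c=dict(np.load('pics/top0.npz'));s=dict(np.load('pics/side0.npz'))
f=lambda x,y:(175+x/7-.4,150+y/7-.4)
g=lambda x,y:(180+x/5-.4,195+y/5-.4)
A=ray(c,f(318,423),30);B=ray(c,f(367,150),30);print('tab ends top',A,B,(A+B)/2,np.linalg.norm(A-B))
A2=ray(s,g(400,330),30);print('side near end',A2)
yaw=-0.196
ax=np.array([np.cos(yaw),np.sin(yaw)])
print('from A',A[:2]+50*ax,'pinch',A[:2]+70*ax, 'slot y check', (A[:2]-[542,238.5])@[-ax[1],ax[0]],'side',A2[:2]+50*ax)
print('tip top',ray(c,f(338,113),108),'tip side',ray(s,g(188,128),107))
# predicted pixels rack corners with z 8 / fin
R0=np.array([542,238.5]);ay=np.array([-ax[1],ax[0]])
for z in(0,8): print(z,[proj(s,[*(R0+sx*65*ax+sy*95*ay),z]).round(1) for sx in(1,-1) for sy in(1,-1)])
for n in ('top','side'):
  J=np.array([516.9,-215]);y=0.2373;jx=np.array([np.cos(y),np.sin(y)]);jy=np.array([-jx[1],jx[0]])
  cc={'top':c,'side':s}[n]
  im=cv2.imread(f'pics/{n}0.png');x0,y0,x1,y1=(340,145,460,250) if n=='top' else (240,135,330,205);k=5 if n=='top' else 8
  im=cv2.resize(im[y0:y1,x0:x1],None,fx=k,fy=k,interpolation=cv2.INTER_CUBIC)
  def ln(a,b,col=(0,255,0)):
    q=[]
    for p in(a,b):
      u=proj(cc,[*(J+p[0]*jx+p[1]*jy),p[2]]);q.append(tuple(int(round(v)) for v in ((u[0]+.5-x0)*k,(u[1]+.5-y0)*k)))
    cv2.line(im,q[0],q[1],col,1)
  for sx in(1,-1): ln((sx*85,-105,12),(sx*85,105,12))
  for sy in(1,-1): ln((-85,sy*105,12),(85,sy*105,12))
  ln((65,35,46),(65,69,46),(255,0,255))
  for yy in (36,40): ln((-42,yy,41),(58,yy,41),(255,255,0))
  for yy in (54,60): ln((-65,yy,42),(65,yy,42),(0,0,255))
  ln((0,-55,64),(0,-55,94))
  cv2.imwrite(f'pics/ov_{n}.png',im)
E
```

```text
tab ends top [493.6210447  249.58125441  30.        ] [593.45273831 229.76937195  30.        ] [543.53689151 239.67531318  30.        ] 101.77857208771665
side near end [492.91524336 249.20510262  30.        ]
from A [542.66371532 239.84388013] pinch [562.28078358 235.94893042] slot y check 1.4474062990605847 side [541.95791398 239.46772834]
tip top [595.5629717 231.0252404 108.       ] tip side [595.59821886 222.98368249 107.        ]
0 [array([193.7, 283.4]), array([233.6, 236.6]), array([247.8, 300.3]), array([280.7, 248.8])]
8 [array([193.3, 280.7]), array([233.5, 234.1]), array([247.8, 297.5]), array([280.8, 246.2])]
```

View pics/ov_top.png

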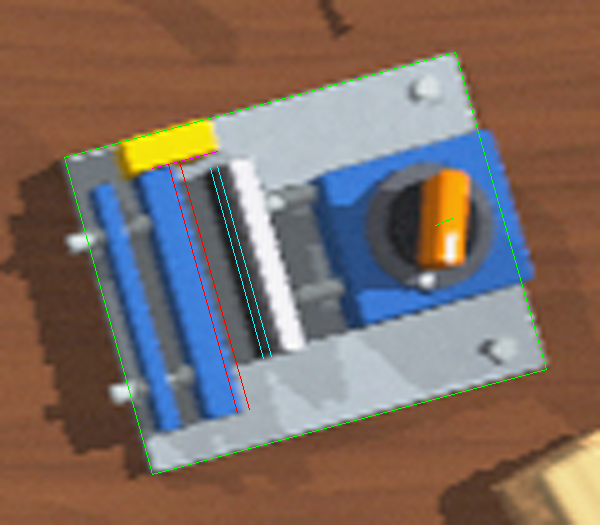

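View pics/ov_side.png

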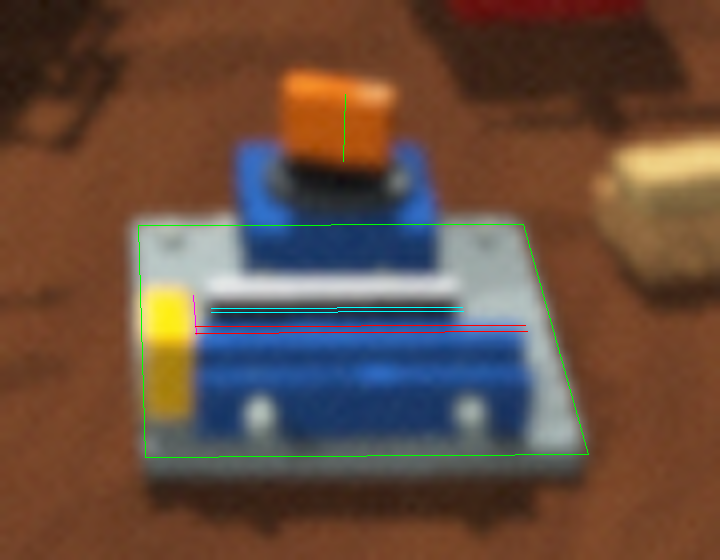

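```bash
cat >> h.py <<'E'
from scipy.spatial.transform import Rotation as Ro
def goal(xyz,yawline,st=None):
    """TCP target with opening axis (tool y) along +-yawline direction; prints delta in tool axes"""
    st=st or ctrl.sense(); q=st['ee_rot'];R=Ro.from_quat([q[1],q[2],q[3],q[0]]).as_matrix()
    d=R.T@(np.array(xyz)-st['eef_pos'])
    out=[]
    for k in(0,np.pi):
        ty=np.array([np.cos(yawline+k),np.sin(yawline+k),0]);tx=np.array([0,0,-1.]);T=np.column_stack([tx,ty,np.cross(tx,ty)])
        out.append(Ro.from_matrix(R.T@T).as_rotvec())
    print('pos',st['eef_pos'].round(1),'shift tool mm',d.round(1),'turn',[o.round(3) for o in out],'j6',st['joints'][5].round(2),'F',st['force'].round(1),'M',st['wrist_torque'].round(3),'w',round(st['grip_width'],3),'t',st['time_s'])
    print(R.round(3).tolist()) 
    return d
E
python3 - <<'E'
from h import *
goal([562.3,236,160],np.pi/2-0.196)
E
```

```text
pos [ 183.3 -491.7  238.8] shift tool mm [  79.6 -549.4 -609.2] turn [array([-2.589e+00, -2.000e-03,  0.000e+00]), array([0.553, 0.   , 0.001])] j6 -0.22 F [ 0.1 -0.2 -0.2] M [ 0.02  -0.014  0.012] w 1.001 t 0.1
[[-0.0, 0.349, -0.937], [0.001, -0.937, -0.349], [-1.0, -0.001, -0.0]]
```

```bash
python3 -m jog '[[[0,-0.039,-0.0435,0,0,0],[0,-0.039,-0.0435,0,0,0],[0,-0.039,-0.0435,0,0,0],[0,-0.039,-0.0435,0,0,0],[0,-0.039,-0.0435,0,0,0],[0,-0.039,-0.0435,0,0,0],[0,-0.039,-0.0435,0,0,0],[0,-0.039,-0.0435,0,0,0],[0,-0.039,-0.0435,0,0,0],[0,-0.039,-0.0435,0,0,0],[0,-0.039,-0.0435,0,0,0],[0,-0.039,-0.0435,0,0,0]]]' 120 40
python3 -m jog '[[[0,0,0,0.184,0,0],[0,0,0,0.184,0,0],[0,0,0,0.184,0,0],[0,0,0,0,0,0]]]'
python3 - <<'E'
from h import *
goal([562.3,236,150],np.pi/2-0.196)
E
```

```text
time_s: 1.6
eef_pos: [509.5, 130.9, 239.1]
ee_rot: [-0.126, -0.696, -0.126, 0.696]
force: [0.5, -1.4, -0.3]
grip_width: 0.529
time_s: 2.1
eef_pos: [508.9, 128.9, 239.0]
ee_rot: [0.068, -0.704, 0.068, 0.704]
force: [0.2, -0.8, -0.3]
grip_width: 0.531
pos [508.9 128.9 239. ] shift tool mm [  89.  -115.4  -31.9] turn [array([-3.139e+00,  0.000e+00,  1.000e-03]), array([ 0.003,  0.001, -0.   ])] j6 1.79 F [ 0.2 -0.8 -0.3] M [-0.03  -0.036 -0.025] w 0.531 t 2.1
[[-0.001, -0.192, -0.981], [0.0, -0.981, 0.192], [-1.0, 0.0, 0.001]]
```

```bash
python3 -m jog '[[[0,-0.0385,-0.0106,0,0,0],[0,-0.0385,-0.0106,0,0,0],[0,-0.0384,-0.0107,0,0,0],[0.045,0,0,0,0,0],[0.044,0,0,0,0,0],[0,0,0,0,0,0],[0,0,0,0,0,0]]]'
python3 - <<'E'
from h import *
goal([562.3,236,77],np.pi/2-0.196)
for n in('top','side'):
    c=cap(n,n+'1.png'); print(proj(c,[562.3,236,88]))
a=cv2.imread('pics/top1.png')[130:250,160:300];b=cv2.imread('pics/side1.png')[160:310,150:290]
cv2.imwrite('pics/p1.png',np.hstack([cv2.resize(a,(400,343)),cv2.resize(b,(400,429))[:343]]))
E
```

```text
time_s: 2.98
eef_pos: [563.6, 236.0, 152.3]
ee_rot: [-0.069, 0.705, -0.068, -0.703]
force: [0.2, 0.1, 0.3]
grip_width: 0.533
pos [563.6 236.  152.3] shift tool mm [75.3  0.3  1.4] turn [array([-3.139e+00, -2.000e-03, -4.000e-03]), array([ 0.002, -0.003,  0.001])] j6 1.97 F [0.2 0.1 0.3] M [-0.004 -0.058 -0.018] w 0.533 t 2.975
[[0.003, -0.192, -0.981], [0.001, -0.981, 0.192], [-1.0, -0.001, -0.003]]
[222.08660957 180.4782551 ]
[230.31644238 232.28077431]
```

View pics/p1.png

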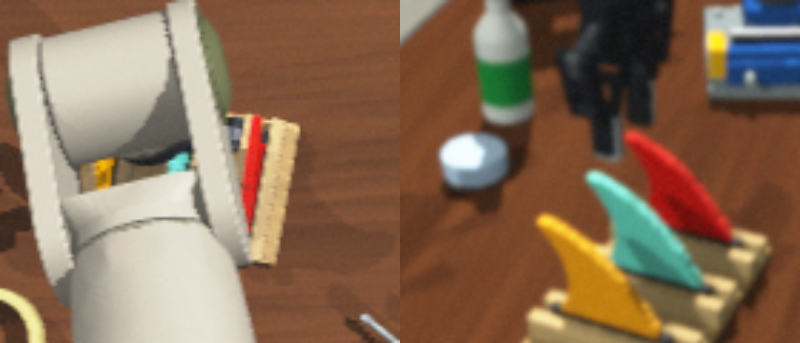

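```bash
python3 -m jog '[[[0.03,0,0.0014,0,0,0],[0.025,0,0,0,0,0],[0.02,0,0,0,0,0],[0,0,0,0,0,0],[0,0,0,0,0,0]]]'
python3 - <<'E'
from h import *
goal([562.3,236,77],np.pi/2-0.196)
c=cap('side','side2.png'); b=cv2.imread('pics/side2.png')[170:310,150:300]
cv2.imwrite('pics/p2.png',cv2.resize(b,None,fx=4,fy=4,interpolation=cv2.INTER_CUBIC))
E
```

```text
time_s: 3.7
eef_pos: [562.2, 236.4, 77.0]
ee_rot: [-0.069, 0.705, -0.069, -0.703]
force: [-0.1, 0.1, 0.3]
grip_width: 0.53
pos [562.2 236.4  77. ] shift tool mm [ 0.   0.3 -0.2] turn [array([-3.141e+00, -2.000e-03, -4.000e-03]), array([ 0.001, -0.002,  0.001])] j6 1.97 F [-0.1  0.1  0.3] M [-0.021  0.     0.022] w 0.53 t 3.7
[[0.003, -0.194, -0.981], [0.001, -0.981, 0.194], [-1.0, -0.001, -0.002]]
```

View pics/p2.png

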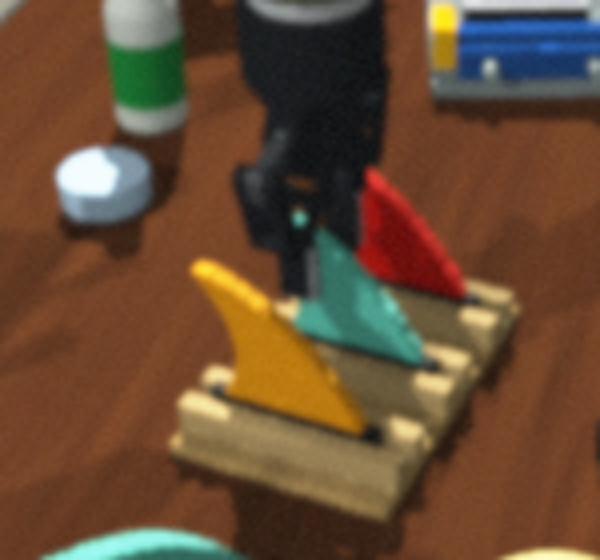

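Fingers straddle the teal blade (around crop 300,230), clear of both neighbours. Close with moderate force.

```bash
python3 -m jog '[[[0,0,0,0,0,0],[0,0,0,0,0,0],[0,0,0,0,0,0],[0,0,0,0,0,0],[0,0,0,0,0,0],[0,0,0,0,0,0],[0,0,0,0,0,0],[0,0,0,0,0,0]]]' 255 40
python3 - <<'E'
from h import *
goal([562.3,236,77],np.pi/2-0.196)
E
```

```text
time_s: 4.75
eef_pos: [561.6, 236.4, 75.8]
ee_rot: [-0.069, 0.704, -0.069, -0.703]
force: [0.0, 2.3, 5.9]
grip_width: 0.101
pos [561.6 236.4  75.8] shift tool mm [-1.2  0.2 -0.8] turn [array([-3.141e+00, -1.000e-03, -1.000e-03]), array([ 0.001, -0.001,  0.001])] j6 1.97 F [0.  2.3 5.9] M [ 0.29   0.124 -0.128] w 0.101 t 4.75
[[0.001, -0.194, -0.981], [0.0, -0.981, 0.194], [-1.0, -0.001, -0.001]]
```

```bash
python3 -m jog '[[[-0.01,0,0,0,0,0],[-0.02,0,0,0,0,0],[-0.03,0,0,0,0,0],[-0.04,0,0,0,0,0],[-0.03,0,0,0,0,0],[0,0,0,0,0,0],[0,0,0,0,0,0]]]'
python3 - <<'E'
from h import *
y=0.2373;J=np.array([516.9,-215]);jx=np.array([np.cos(y),np.sin(y)]);jy=np.array([-jx[1],jx[0]])
# fin origin target 9 mm short of home, y 48; grasp 20 ahead
T=J+(15-9+20)*jx+48*jy; print(T)
goal([*T,200],np.pi/2+y)
c=cap('side','side3.png'); b=cv2.imread('pics/side3.png')[100:310,150:320]
cv2.imwrite('pics/p3.png',cv2.resize(b,None,fx=3,fy=3,interpolation=cv2.INTER_CUBIC))
E
```

```text
time_s: 5.62
eef_pos: [560.8, 235.9, 203.9]
ee_rot: [0.069, -0.703, 0.069, 0.705]
force: [0.4, 0.5, -1.3]
grip_width: 0.098
[ 530.88758277 -162.23308301]
pos [560.8 235.9 203.9] shift tool mm [  4.3 396.4 -47.9] turn [array([ 2.709e+00, -1.000e-03, -3.000e-03]), array([-0.432,  0.002, -0.001])] j6 1.97 F [ 0.4  0.5 -1.3] M [-0.009  0.02   0.007] w 0.098 t 5.625
[[-0.002, -0.194, -0.981], [-0.001, -0.981, 0.194], [-1.0, 0.001, 0.002]]
```

View pics/p3.png

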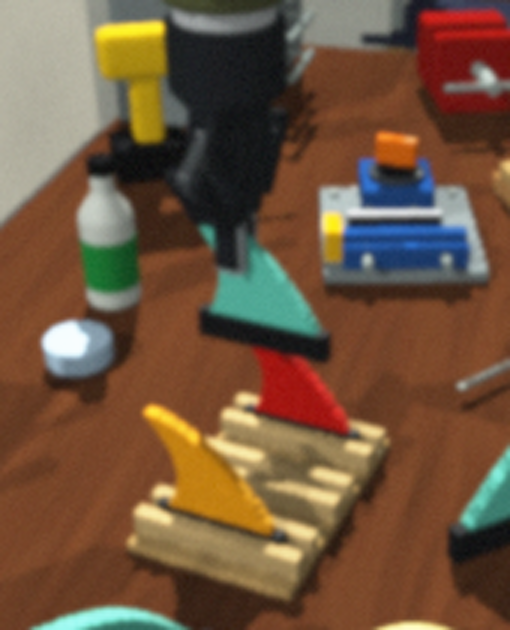

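```bash
python3 -m jog '[[[0,0.025,-0.003,0,0,0],[0,0.05,-0.006,0,0,0],[0,0.05,-0.006,0,0,0],[0,0.05,-0.006,0,0,0],[0,0.05,-0.006,0,0,0],[0,0.05,-0.006,0,0,0],[0,0.05,-0.006,0,0,0],[0,0.045,-0.005,0,0,0],[0,0.026,-0.004,0,0,0]]]'
python3 -m jog '[[[0,0,0,-0.144,0,0],[0,0,0,-0.144,0,0],[0,0,0,-0.144,0,0],[0.03,0,0,0,0,0],[0.03,0,0,0,0,0],[0,0,0,0,0,0],[0,0,0,0,0,0],[0,0,0,0,0,0]]]'
python3 - <<'E'
from h import *
goal([530.9,-162.2,100],np.pi/2+.2373)
a=cap('top','top4.png');c=cap('side','side4.png'); b=cv2.imread('pics/side4.png')[80:215,220:340]
cv2.imwrite('pics/p4.png',cv2.resize(b,None,fx=4,fy=4,interpolation=cv2.INTER_CUBIC))
cv2.imwrite('pics/p4t.png',cv2.resize(cv2.imread('pics/top4.png')[130:250,330:470],None,fx=4,fy=4,interpolation=cv2.INTER_CUBIC))
E
```

```text
time_s: 6.8
eef_pos: [530.7, -163.5, 203.9]
ee_rot: [0.07, -0.703, 0.069, 0.705]
force: [0.4, 0.8, -0.5]
grip_width: 0.1
time_s: 7.8
eef_pos: [532.0, -161.8, 146.4]
ee_rot: [0.084, 0.703, 0.083, -0.702]
force: [-0.5, -0.4, -1.3]
grip_width: 0.101
pos [ 532.  -161.8  146.4] shift tool mm [46.4  0.   1.3] turn [array([ 3.141e+00, -2.000e-03,  2.000e-03]), array([-0.   , -0.001, -0.001])] j6 0.83 F [-0.5 -0.4 -1.3] M [ 0.033 -0.007  0.016] w 0.101 t 7.8
[[0.002, 0.235, -0.972], [-0.001, -0.972, -0.235], [-1.0, 0.001, -0.001]]
```

View pics/p4.png

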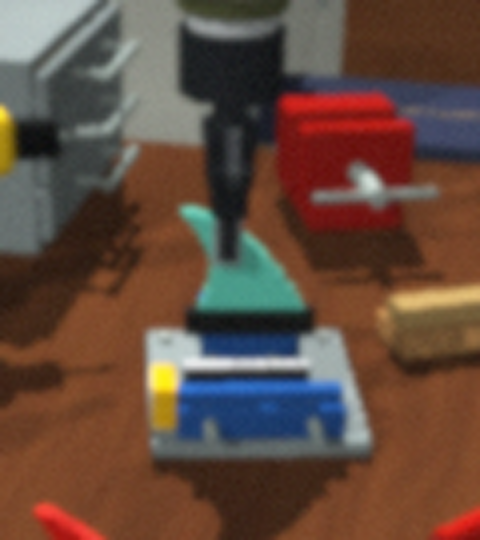

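View pics/p4t.png

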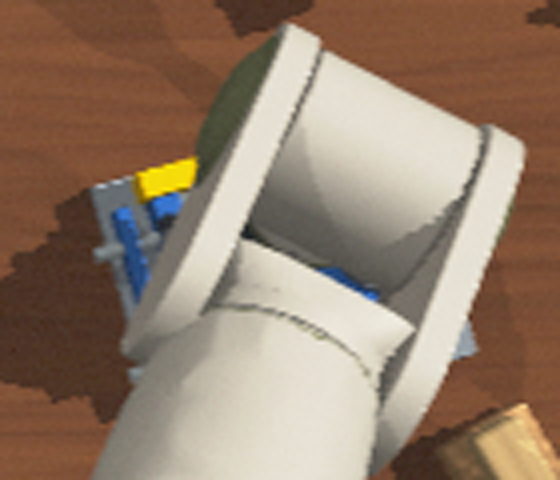

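```bash
python3 - <<'E'
from h import *
s=dict(np.load('pics/side4.npz'))
y=0.2373;J=np.array([516.9,-215,0]);jx=np.array([np.cos(y),np.sin(y),0]);jy=np.array([-jx[1],jx[0],0])
def pl(u,v,yj):
    R,t,K=s['R'],s['t'].ravel(),s['mtx'];C=-R.T@t;p=np.array([220+u/4-.4,80+v/4-.4,1]);d=R.T@np.linalg.inv(K)@p
    X=C+d*(((yj-(C-J)@jy))/(d@jy)); return ((X-J)@jx).round(1),((X-J)@jy).round(1),X[2].round(1)
for uv in((188,312),(188,331),(313,311),(313,330)): print(uv,pl(*uv,53))
print('stop inner edge top near (z46,y69?)',pl(178,364,69),pl(152,364,69),pl(178,427,69))
print('fence ends',pl(180,384,73),pl(342,384,73))
E
```

```text
(188, 312) (np.float64(56.9), np.float64(53.0), np.float64(101.3))
(188, 331) (np.float64(56.7), np.float64(53.0), np.float64(85.5))
(313, 311) (np.float64(-38.8), np.float64(53.0), np.float64(102.0))
(313, 330) (np.float64(-39.6), np.float64(53.0), np.float64(86.1))
stop inner edge top near (z46,y69?) (np.float64(64.7), np.float64(69.0), np.float64(65.3)) (np.float64(84.6), np.float64(69.0), np.float64(65.4)) (np.float64(64.4), np.float64(69.0), np.float64(10.7))
fence ends (np.float64(63.2), np.float64(73.0), np.float64(50.2)) (np.float64(-62.0), np.float64(73.0), np.float64(49.7))
```

```bash
python3 -m jog '[[[0.02,0,0.0013,0,0,0],[0.015,0,0,0,0,0],[0.006,0,0,0,0,0],[0,0,0,0,0,0]]]'
python3 -m jog '[[[0.005,0,0,0,0,0],[0.005,0,0,0,0,0],[0,0,0,0,0,0],[0,0,0,0,0,0]]]'
python3 - <<'E'
from h import *
goal([530.9,-162.2,80.5],np.pi/2+.2373)
c=cap('side','side5.png'); b=cv2.imread('pics/side5.png')[100:215,220:340]
cv2.imwrite('pics/p5.png',cv2.resize(b,None,fx=5,fy=5,interpolation=cv2.INTER_CUBIC))
E
```

```text
time_s: 8.4
eef_pos: [530.4, -161.9, 104.2]
ee_rot: [-0.083, -0.702, -0.084, 0.702]
force: [0.1, 0.3, -1.3]
grip_width: 0.106
time_s: 8.9
eef_pos: [530.4, -161.9, 94.4]
ee_rot: [0.084, 0.702, 0.083, -0.702]
force: [-0.0, 0.5, -1.8]
grip_width: 0.103
pos [ 530.4 -161.9   94.4] shift tool mm [13.9  0.4 -0.4] turn [array([ 3.141, -0.   ,  0.   ]), array([-0.001, -0.   , -0.   ])] j6 0.83 F [-0.   0.5 -1.8] M [-0.009 -0.063 -0.005] w 0.103 t 8.9
[[0.0, 0.235, -0.972], [-0.0, -0.972, -0.235], [-1.0, 0.0, -0.0]]
```

View pics/p5.png

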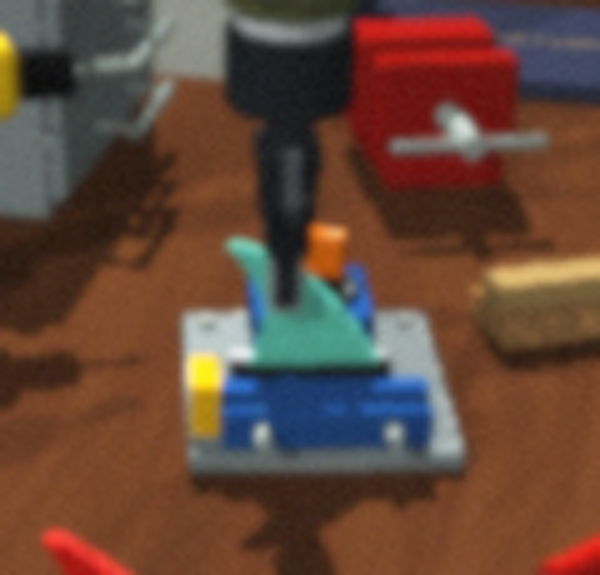

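```bash
python3 -m jog '[[[0.005,0,0,0,0,0],[0.004,0,0,0,0,0],[0.002,0,0,0,0,0],[0,0,0,0,0,0],[0,0,0,0,0,0]]]'
python3 -m jog '[[[0.001,0,0,0,0,0],[0.001,0,0,0,0,0],[0,0,0,0,0,0]]]'
python3 -m jog '[[[0.001,0,0,0,0,0],[0,0,0,0,0,0]]]'
```

```text
time_s: 9.57
eef_pos: [530.4, -161.9, 83.4]
ee_rot: [0.084, 0.702, 0.083, -0.702]
force: [-0.2, 0.8, -0.9]
grip_width: 0.099
time_s: 9.95
eef_pos: [530.3, -161.9, 81.2]
ee_rot: [-0.083, -0.702, -0.084, 0.702]
force: [0.4, -0.7, -1.4]
grip_width: 0.101
time_s: 10.2
eef_pos: [530.3, -161.9, 80.2]
ee_rot: [-0.083, -0.702, -0.084, 0.702]
force: [0.4, 0.4, -1.3]
grip_width: 0.096
```

```bash
python3 -m jog '[[[0.0005,0,0,0,0,0],[0,0,0,0,0,0]]]'
python3 -m jog '[[[0.0005,0,0,0,0,0],[0,0,0,0,0,0]]]'
```

```text
time_s: 10.45
eef_pos: [530.4, -161.9, 79.9]
ee_rot: [0.084, 0.702, 0.083, -0.702]
force: [-0.3, -0.0, -1.1]
grip_width: 0.099
time_s: 10.7
eef_pos: [530.4, -162.0, 79.8]
ee_rot: [0.084, 0.702, 0.083, -0.702]
force: [-2.9, 1.3, 5.2]
grip_width: 0.098
```

```bash
python3 -m jog '[[[-0.0005,0,0,0,0,0],[0,0,-0.002,0,0,0],[0,0,-0.002,0,0,0],[0,0,-0.001,0,0,0],[0,0,0,0,0,0]]]'
python3 -m jog '[[[0,0,-0.001,0,0,0],[0,0,0,0,0,0]]]'
python3 -m jog '[[[0,0,-0.001,0,0,0],[0,0,0,0,0,0]]]'
```

```text
time_s: 11.32
eef_pos: [535.4, -160.7, 79.8]
ee_rot: [0.084, 0.702, 0.083, -0.702]
force: [-0.8, -0.6, 2.9]
grip_width: 0.098
time_s: 11.58
eef_pos: [536.3, -160.5, 79.8]
ee_rot: [0.084, 0.702, 0.083, -0.702]
force: [-1.4, -1.0, 3.2]
grip_width: 0.093
time_s: 11.82
eef_pos: [537.2, -160.2, 79.9]
ee_rot: [0.084, 0.702, 0.084, -0.702]
force: [-3.3, -0.4, 4.4]
grip_width: 0.097
```

```bash
python3 -m jog '[[[0,0,-0.001,0,0,0],[0,0,0,0,0,0]]]'
python3 -m jog '[[[0,0,-0.001,0,0,0],[0,0,0,0,0,0]]]'
python3 - <<'E'
from h import *
goal([538.6,-160.5,80.5],np.pi/2+.2373)
E
```

```text
time_s: 12.08
eef_pos: [538.3, -160.0, 79.8]
ee_rot: [0.084, 0.702, 0.084, -0.702]
force: [-2.1, -0.1, 3.2]
grip_width: 0.102
time_s: 12.32
eef_pos: [538.8, -159.9, 79.9]
ee_rot: [-0.084, -0.702, -0.084, 0.702]
force: [-4.5, -1.4, 5.1]
grip_width: 0.101
pos [ 538.8 -159.9   79.9] shift tool mm [-0.6  0.6  0.4] turn [array([ 3.141e+00,  0.000e+00, -1.000e-03]), array([-0.   ,  0.001,  0.   ])] j6 0.84 F [-4.5 -1.4  5.1] M [-0.128  0.912  0.018] w 0.101 t 12.325
[[-0.001, 0.235, -0.972], [-0.0, -0.972, -0.235], [-1.0, -0.0, 0.001]]
```

```bash
python3 -m jog '[[[0,0,-0.001,0,0,0],[0,0,0,0,0,0]]]'
python3 - <<'E'
from h import *
goal([538.6,-160.5,80.5],np.pi/2+.2373)
c=cap('side','side6.png'); b=cv2.imread('pics/side6.png')[120:215,230:340]
cv2.imwrite('pics/p6.png',cv2.resize(b,None,fx=6,fy=6,interpolation=cv2.INTER_CUBIC))
E
```

```text
time_s: 12.58
eef_pos: [539.2, -159.8, 80.0]
ee_rot: [-0.084, -0.701, -0.084, 0.703]
force: [-8.8, -1.7, 9.4]
grip_width: 0.098
pos [ 539.2 -159.8   80. ] shift tool mm [-0.5  0.6  0.7] turn [array([ 3.141e+00,  1.000e-03, -4.000e-03]), array([-0.   ,  0.003,  0.   ])] j6 0.84 F [-8.8 -1.7  9.4] M [-0.36   1.683 -0.011] w 0.098 t 12.575
[[-0.003, 0.235, -0.972], [-0.0, -0.972, -0.235], [-1.0, -0.0, 0.003]]
```

View pics/p6.png

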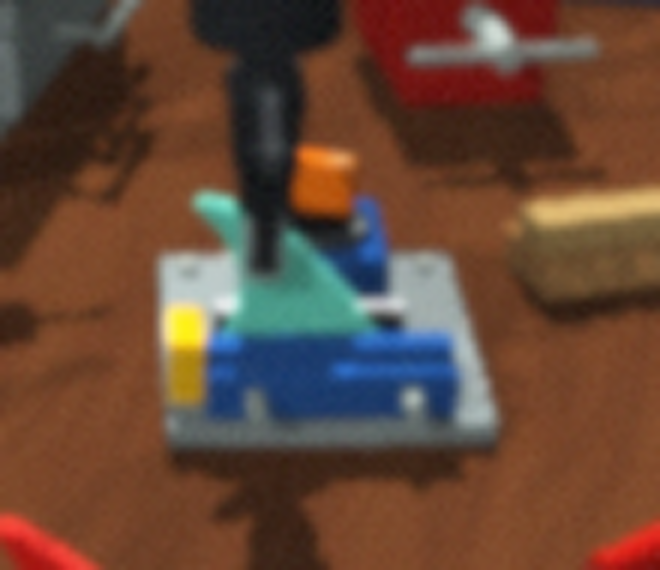

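```bash
python3 -m jog '[[[0,0,0.0012,0,0,0],[0,0,0,0,0,0],[0,0,0,0,0,0]]]'
python3 -m jog '[[[0,0,0,0,0,0],[0,0,0,0,0,0],[0,0,0,0,0,0],[0,0,0,0,0,0],[0,0,0,0,0,0]]]' 150
python3 -m jog '[[[-0.02,0,0,0,0,0],[-0.04,0,0,0,0,0],[-0.04,0,0,0,0,0],[0,0,0,0,0,0],[0,0,0,0,0,0]]]'
python3 - <<'E'
from h import *
goal([538.6,-160.5,80.5],np.pi/2+.2373)
c=cap('side','side7.png'); b=cv2.imread('pics/side7.png')[120:215,230:340]
cv2.imwrite('pics/p7.png',cv2.resize(b,None,fx=6,fy=6,interpolation=cv2.INTER_CUBIC))
E
```

```text
time_s: 13.0
eef_pos: [538.9, -159.8, 79.9]
ee_rot: [-0.084, -0.702, -0.084, 0.702]
force: [-4.1, -1.1, 5.7]
grip_width: 0.096
time_s: 13.62
eef_pos: [538.9, -159.8, 79.8]
ee_rot: [0.084, 0.702, 0.084, -0.702]
force: [0.9, 1.1, -0.8]
grip_width: 0.41
time_s: 14.25
eef_pos: [538.6, -159.7, 179.1]
ee_rot: [-0.083, -0.702, -0.084, 0.702]
force: [-0.9, -0.2, 0.2]
grip_width: 0.411
pos [ 538.6 -159.7  179.1] shift tool mm [98.5  0.9  0.1] turn [array([ 3.141e+00,  1.000e-03, -1.000e-03]), array([-0.001,  0.001,  0.001])] j6 0.84 F [-0.9 -0.2  0.2] M [ 0.014 -0.024  0.032] w 0.411 t 14.25
[[-0.001, 0.235, -0.972], [0.001, -0.972, -0.235], [-1.0, -0.001, 0.001]]
```

View pics/p7.png

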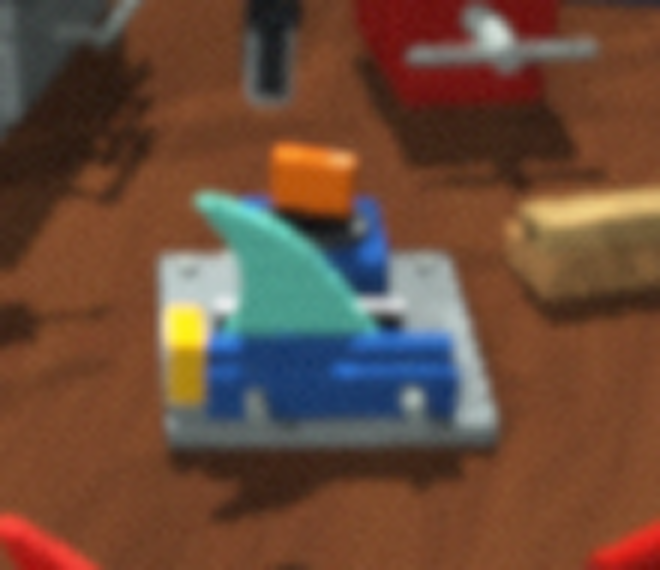

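```bash
python3 - <<'E'
from h import *
goal([529.8,-267.5,105],np.pi/2-.203)
E
python3 -m jog '[[[0,0,0,0.147,0,0],[0,0,0,0.147,0,0],[0,0,0,0.146,0,0],[0,0,0,0,0,0]]]'
python3 - <<'E'
from h import *
goal([529.8,-267.5,105],np.pi/2-.203)
E
```

```text
pos [ 538.4 -159.6  178.7] shift tool mm [ 73.6 102.9  33.6] turn [array([-2.702e+00, -1.000e-03,  2.000e-03]), array([0.44 , 0.002, 0.001])] j6 0.84 F [0.7 0.1 0.5] M [ 0.045  0.047 -0.025] w 0.412 t 14.3
[[-0.002, 0.235, -0.972], [0.001, -0.972, -0.235], [-1.0, -0.001, 0.001]]
time_s: 14.8
eef_pos: [538.6, -159.7, 178.7]
ee_rot: [0.072, -0.703, 0.071, 0.704]
force: [0.0, 0.5, -0.9]
grip_width: 0.411
pos [ 538.6 -159.7  178.7] shift tool mm [ 73.6 107.4 -13.2] turn [array([-3.141e+00, -1.000e-03,  3.000e-03]), array([0.001, 0.002, 0.001])] j6 1.28 F [ 0.   0.5 -0.9] M [ 0.049 -0.006 -0.025] w 0.411 t 14.8
[[-0.002, -0.201, -0.98], [0.001, -0.98, 0.201], [-1.0, -0.001, 0.002]]
```

Stop clear above the knob (TCP 115, tips 107) and look.

```bash
python3 -m jog '[[[0,0.036,-0.0044,0,0,0],[0,0.036,-0.0044,0,0,0],[0,0.0354,-0.0044,0,0,0],[0.04,0,0,0,0,0],[0.024,0,0,0,0,0],[0,0,0,0,0,0],[0,0,0,0,0,0]]]'
python3 - <<'E'
from h import *
goal([529.8,-267.5,77],np.pi/2-.203)
a=cap('top','top8.png');c=cap('side','side8.png'); b=cv2.imread('pics/side8.png')[100:215,230:340]
cv2.imwrite('pics/p8.png',cv2.resize(b,None,fx=5,fy=5,interpolation=cv2.INTER_CUBIC))
cv2.imwrite('pics/p8t.png',cv2.resize(cv2.imread('pics/top8.png')[130:250,330:470],None,fx=4,fy=4,interpolation=cv2.INTER_CUBIC))
E
```

```text
time_s: 15.68
eef_pos: [530.6, -267.9, 116.7]
ee_rot: [-0.071, 0.704, -0.071, -0.703]
force: [-0.6, -0.3, 0.1]
grip_width: 0.409
pos [ 530.6 -267.9  116.7] shift tool mm [39.7 -0.3  0.9] turn [array([-3.14e+00,  1.00e-03, -2.00e-03]), array([ 0.001, -0.001, -0.001])] j6 1.11 F [-0.6 -0.3  0.1] M [ 0.03   0.048 -0.044] w 0.409 t 15.675
[[0.001, -0.2, -0.98], [-0.001, -0.98, 0.2], [-1.0, 0.001, -0.001]]
```

View pics/p8.png

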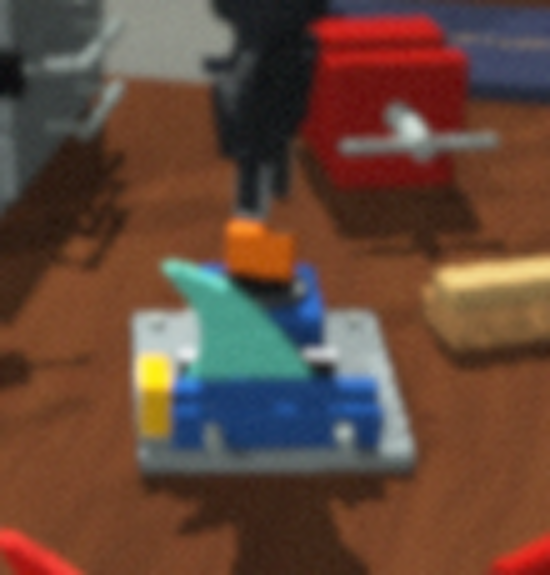

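View pics/p8t.png

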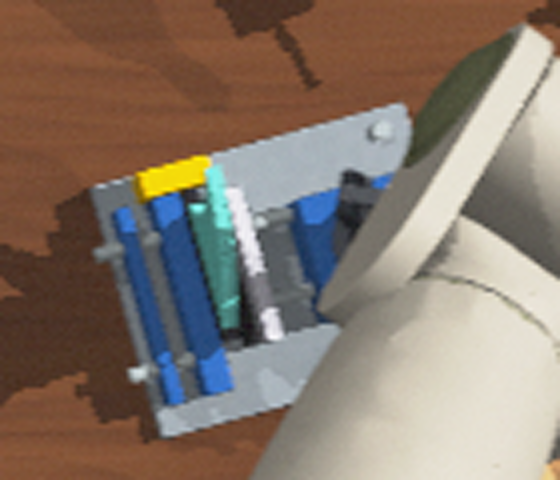

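```bash
python3 -m jog '[[[0.015,0,0.0009,0,0,0],[0.015,0,0,0,0,0],[0.0097,0,0,0,0,0],[0,0,0,0,0,0],[0,0,0,0,0,0]]]'
python3 -m jog '[[[0,0,0,0,0,0],[0,0,0,0,0,0],[0,0,0,0,0,0],[0,0,0,0,0,0],[0,0,0,0,0,0],[0,0,0,0,0,0]]]' 255 30
python3 - <<'E'
from h import *
goal([529.8,-267.5,77],np.pi/2-.203)
E
```

```text
time_s: 16.4
eef_pos: [529.5, -267.7, 76.4]
ee_rot: [-0.072, 0.704, -0.072, -0.703]
force: [-0.6, -0.5, 0.5]
grip_width: 0.414
time_s: 17.15
eef_pos: [529.4, -268.1, 76.7]
ee_rot: [-0.071, 0.704, -0.072, -0.703]
force: [-2.6, -4.4, 5.1]
grip_width: 0.159
pos [ 529.4 -268.1   76.7] shift tool mm [-0.3 -0.6 -0.2] turn [array([ 3.141e+00, -2.000e-03,  2.000e-03]), array([-0.   , -0.001, -0.001])] j6 1.11 F [-2.6 -4.4  5.1] M [-0.714  0.405  0.035] w 0.159 t 17.15
[[0.001, -0.202, -0.979], [-0.001, -0.979, 0.202], [-1.0, 0.001, -0.001]]
```

```bash
python3 -m jog '[[[0,0,0,0.08,0,0],[0,0,0,0.08,0,0],[0,0,0,0,0,0]]]'
cat > m.py <<'E'
from h import *
st=ctrl.sense();q=st['ee_rot'];R=Ro.from_quat([q[1],q[2],q[3],q[0]]).as_matrix()
print('yaw',np.arctan2(-R[0,1],R[1,1]).round(3) , 'line',(np.arctan2(-R[1,1],-R[0,1])-np.pi/2).round(3),'F',st['force'].round(1),'M',st['wrist_torque'].round(3),'p',st['eef_pos'].round(1),'w',round(st['grip_width'],3),'t',st['time_s'])
E
python3 m.py
```

```text
time_s: 17.52
eef_pos: [529.5, -267.9, 76.7]
ee_rot: [-0.128, 0.696, -0.128, -0.695]
force: [-2.1, -3.2, 6.1]
grip_width: 0.155
yaw 2.777 line -0.364 F [-2.1 -3.2  6.1] M [-0.492  0.292 -0.06 ] p [ 529.5 -267.9   76.7] w 0.155 t 17.525
```

```bash
for i in 1; do :; done; python3 -m jog '[[[0,0,0,0.08,0,0],[0,0,0,0.08,0,0]]]' >/dev/null; python3 m.py; python3 -m jog '[[[0,0,0,0.08,0,0]]]' >/dev/null; python3 m.py
```

```text
yaw 2.616 line -0.526 F [-1.3 -2.5  5.5] M [-0.416  0.199  0.207] p [ 529.6 -267.7   76.7] w 0.159 t 17.775
yaw 2.536 line -0.606 F [-0.9 -1.9  5.5] M [-0.356  0.166  0.196] p [ 529.6 -267.6   76.6] w 0.162 t 17.9
```

```bash
python3 - <<'E'
from h import *
a=cap('top','top9.png')
cv2.imwrite('pics/p9t.png',cv2.resize(cv2.imread('pics/top9.png')[150:240,345:425],None,fx=6,fy=6,interpolation=cv2.INTER_CUBIC))
E
python3 m.py
```

```text
yaw 2.532 line -0.609 F [-0.3 -1.6  6. ] M [-0.375  0.159  0.081] p [ 529.6 -267.6   76.7] w 0.163 t 17.95
```

View pics/p9t.png

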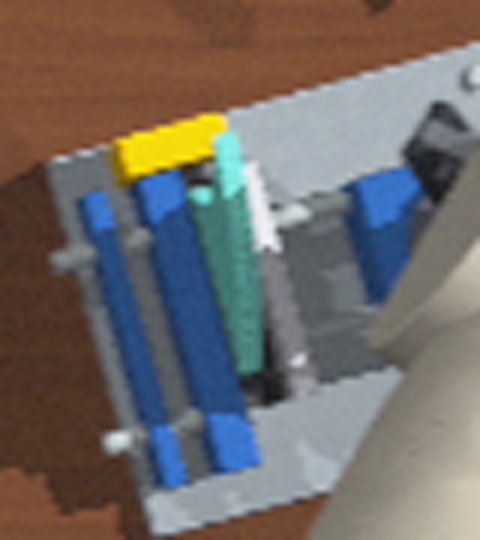

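```bash
python3 -m jog '[[[0,0,0,0.05,0,0]]]' >/dev/null; python3 m.py;python3 -m jog '[[[0,0,0,0.05,0,0]]]' >/dev/null; python3 m.py;python3 -m jog '[[[0,0,0,0.04,0,0]]]' >/dev/null; python3 m.py;python3 -m jog '[[[0,0,0,0.04,0,0]]]' >/dev/null; python3 m.py
```

```text
yaw 2.487 line -0.654 F [-1.1 -2.2  6. ] M [-0.321  0.08   0.187] p [ 529.7 -267.6   76.7] w 0.157 t 18.075
yaw 2.437 line -0.705 F [-0.9 -1.5  5.4] M [-0.254  0.     0.132] p [ 529.7 -267.5   76.6] w 0.154 t 18.2
yaw 2.397 line -0.744 F [ 0.2 -1.9  5.1] M [-0.232  0.006  0.196] p [ 529.7 -267.5   76.7] w 0.159 t 18.325
yaw 2.358 line -0.784 F [ 0.4 -0.5  6.2] M [-0.231 -0.081  0.297] p [ 529.8 -267.5   76.7] w 0.157 t 18.45
```

```bash
for k in a; do python3 -m jog '[[[0,0,0,0.03,0,0]]]' >/dev/null; python3 m.py;python3 -m jog '[[[0,0,0,0.03,0,0]]]' >/dev/null; python3 m.py;python3 -m jog '[[[0,0,0,0.03,0,0]]]' >/dev/null; python3 m.py;python3 -m jog '[[[0,0,0,0.03,0,0]]]' >/dev/null; python3 m.py; done
```

```text
yaw 2.328 line -0.814 F [ 0.5 -1.1  5.6] M [-0.223 -0.074  0.308] p [ 529.8 -267.5   76.7] w 0.156 t 18.575
yaw 2.298 line -0.844 F [ 0.3 -0.6  5.6] M [-0.146 -0.103  0.355] p [ 529.8 -267.5   76.7] w 0.158 t 18.7
yaw 2.268 line -0.873 F [ 0.  -1.2  6. ] M [-0.162 -0.089  0.34 ] p [ 529.9 -267.4   76.6] w 0.157 t 18.825
yaw 2.238 line -0.904 F [ 0.  -0.6  5.8] M [-0.11 -0.09  0.34] p [ 529.9 -267.4   76.7] w 0.153 t 18.95
```

```bash
for k in a; do python3 -m jog '[[[0,0,0,0.03,0,0]]]' >/dev/null; python3 m.py;python3 -m jog '[[[0,0,0,0.03,0,0]]]' >/dev/null; python3 m.py;python3 -m jog '[[[0,0,0,0.03,0,0]]]' >/dev/null; python3 m.py;python3 -m jog '[[[0,0,0,0.03,0,0]]]' >/dev/null; python3 m.py; done
```

```text
yaw 2.208 line -0.934 F [ 0.6 -0.5  5.2] M [-0.147 -0.142  0.242] p [ 529.9 -267.4   76.7] w 0.162 t 19.075
yaw 2.178 line -0.964 F [ 1.1 -0.5  5.9] M [-0.173 -0.156  0.234] p [ 529.9 -267.4   76.7] w 0.16 t 19.2
yaw 2.148 line -0.994 F [ 0.8 -1.2  5.7] M [-0.185 -0.182  0.197] p [ 529.9 -267.4   76.7] w 0.162 t 19.325
yaw 2.118 line -1.024 F [ 1.2 -0.4  4.7] M [-0.131 -0.191  0.17 ] p [ 529.9 -267.4   76.7] w 0.159 t 19.45
```

```bash
for k in a; do python3 -m jog '[[[0,0,0,0.03,0,0]]]' >/dev/null; python3 m.py;python3 -m jog '[[[0,0,0,0.02,0,0]]]' >/dev/null; python3 m.py;python3 -m jog '[[[0,0,0,0.02,0,0]]]' >/dev/null; python3 m.py; python3 -m jog '[[[0,0,0,0.02,0,0]]]' >/dev/null; python3 m.py; done
```

```text
yaw 2.088 line -1.054 F [ 1.7 -0.8  5.2] M [-0.071 -0.186  0.127] p [ 530.  -267.3   76.6] w 0.158 t 19.575
yaw 2.068 line -1.074 F [1.7 0.  5.3] M [-0.112 -0.21   0.007] p [ 530.  -267.3   76.7] w 0.161 t 19.7
yaw 2.048 line -1.094 F [ 2.1 -0.5  5.7] M [-0.092 -0.201  0.141] p [ 530.  -267.3   76.7] w 0.159 t 19.825
yaw 2.028 line -1.113 F [2.5 0.2 4.8] M [-0.055 -0.224  0.318] p [ 530.  -267.3   76.7] w 0.158 t 19.95
```

```bash
python3 -m jog '[[[0,0,0,0,0,0],[0,0,0,0,0,0]]]' >/dev/null; python3 m.py; python3 -m jog '[[[0,0,0,0,0,0],[0,0,0,0,0,0],[0,0,0,0,0,0],[0,0,0,0,0,0],[0,0,0,0,0,0]]]' 130; python3 m.py
python3 -m jog '[[[-0.02,0,0,0,0,0],[-0.05,0,0,0,0,0],[-0.05,0,0,0,0,0],[-0.05,0,0,0,0,0],[0,0.05,0,0,0,0],[0,0.05,0,0,0,0],[0,0.05,0,0,0,0],[0,0.05,0,0,0,0],[0,0,0,0,0,0],[0,0,0,0,0,0]]]'
python3 - <<'E'
from h import *
a=cap('top','top10.png');c=cap('side','side10.png')
cv2.imwrite('pics/p10t.png',cv2.resize(cv2.imread('pics/top10.png')[145:250,340:460],None,fx=5,fy=5,interpolation=cv2.INTER_CUBIC))
cv2.imwrite('pics/p10.png',cv2.resize(cv2.imread('pics/side10.png')[120:215,230:340],None,fx=6,fy=6,interpolation=cv2.INTER_CUBIC))
print(ctrl.sense()['eef_pos'])
E
```

```text
yaw 2.029 line -1.113 F [ 1.9 -0.3  4.7] M [-0.086 -0.313  0.237] p [ 530.  -267.3   76.7] w 0.157 t 20.2
time_s: 20.82
eef_pos: [529.2, -267.5, 76.0]
ee_rot: [0.374, -0.6, 0.374, 0.6]
force: [0.6, -0.6, 0.3]
grip_width: 0.49
yaw 2.028 line -1.113 F [ 0.6 -0.6  0.3] M [ 0.012 -0.059 -0.003] p [ 529.2 -267.5   76. ] w 0.49 t 20.825
time_s: 22.08
eef_pos: [350.2, -355.7, 246.2]
ee_rot: [-0.374, 0.6, -0.374, -0.6]
force: [0.1, 0.5, -0.2]
grip_width: 0.494
[ 350.66282051 -355.37669616  246.05888876]
```

View pics/p10t.png

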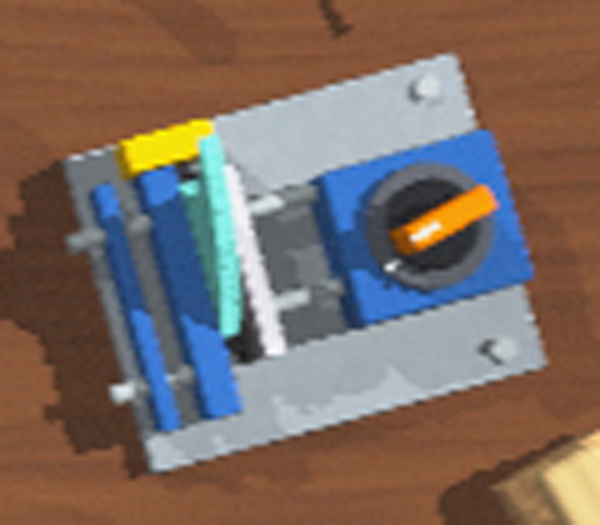

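View pics/p10.png

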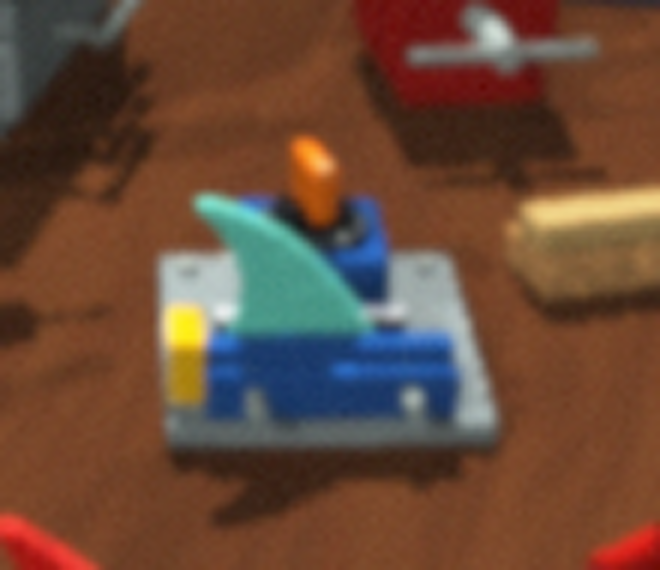

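```bash
python3 - <<'E'
from h import *
c=dict(np.load('pics/top10.npz'));h=cv2.cvtColor(c['image'],cv2.COLOR_RGB2HSV)
m=cv2.inRange(h,(5,150,120),(18,255,255));k=np.zeros_like(m);k[170:205,410:450]=m[170:205,410:450]
q=max(cv2.findContours(k,0,1)[0],key=cv2.contourArea);b=cv2.boxPoints(cv2.minAreaRect(q));print([ray(c,p,94)[:2].round(1) for p in b])
for f,p in(('before',(428,281)),('after',(393,266))):
    X=ray(c,(340+p[0]/5-.4,145+p[1]/5-.4),60)[:2]-[529.8,-268];print(f,np.arctan2(X[1],X[0]))
print(workorder.finish_job())
E
```

```text
[array([ 524. , -240.3]), array([ 546.8, -283.8]), array([ 533.8, -290.3]), array([ 511.1, -246.8])]
before 3.049297440731507
after 2.364101962975184
the job is handed in; nothing more can be done
None
```

I placed the teal fin in the jig, clamped it with one clutch click, and handed the job in at about 22 s. The hand-in reports no verdict, so this rests on my own checks.

- **Which fin:** There were three teal fins in the top view, at pixels (125,185), (225,272) and (223,188). I took the one in the rack, at (223,188), because it is the smallest.
- **Placing:** I lowered it until it touched the bay floor. Then I pushed it towards the end stop until the force rose to about 9 N, after roughly 8.6 mm of travel against about 9 mm expected. I eased off, let go, and it stayed standing.
- **Clamping:** I turned the knob clockwise about 0.91 rad. The moment peaked at about 0.35 N m, fell to about zero, then rose again to 0.32 N m. I stopped there, so I went at most 0.04 rad past the stop, well short of the 0.17 rad that gives 40 N.
- **Last checks:**
  - **Knob:** After release, the bar stayed at about -1.1 rad and did not spring back. The white dot I took to be on the collar turned about 0.69 rad, so the slip is about 0.22 rad. That is a rough pixel reading and below the required 0.27 rad; I judged the click from the moment and the lack of spring-back.
  - **Fin:** In both views it looks upright, between jaw and fence at the stop. The fence hides the tab, so I did not measure its final position directly.
  - **Arm:** It was clear of everything at hand-in.
  - **Red and amber fins:** I did not touch them, and did not re-measure their positions.

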